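# Snap down the lid edge of a meal tray

## Task

Close the meal tray's lid: run your fingertips along the row of raised snap beads on its rim, beginning at the pull tab and following the edge round the corner to the last bead, pressing each bead down flush with the rim as you go. Press gently, just enough to close the beads, leave the tray sitting in its nest, and do not pick up or shift the dressing pot on the lid or the things around it. Finish with the hand clear.

Things in the scene. Friction and masses are not known exactly. Their poses are not given: they have to be found in the camera images.
- tray: closed black meal tray, 145 x 190 mm, loose in a fixed low steel locating nest, lid on. Origin: centre of the underside, 4 mm above the table; z up, y along the long sides. The lid's black rim (13 mm wide, flat top at z = 44 mm, may be touched) goes all round; the clear panel inside is recessed to 40 mm. Snap beads: four on the long side x = -66 mm, two on the short side y = -88.5 mm
- pull_tab (a point): flat black square pull tab (26 mm) sticking out at the lid's corner, at (-73, 96) mm in the tray's frame; its top, 43 mm above the tray's underside. The row of beads begins here
- corner (a point): the corner between the two rows of beads, at (-66, -88.5) mm in the tray's frame; the rim's flat, bare top, 44 mm above the tray's underside. Rim and beads are slick plastic
- snap1_top (a point): first bead, nearest the pull tab: top of the bead, the middle of its 4 mm flat crest, at (-66, 63) mm in the tray's frame; 50 mm above the tray's underside when up, so 6 mm proud of the rim. White bead 41 mm long along the side, 9 mm wide, sloping about 25 degrees down to the rim at both ends
- snap1 (a joint): how far bead 1 is pressed down, in m: near 0 standing up (starts 0 to 0.001), 0.006 flush with the rim (its stop). It yields at about 2.5 N and stays where it is left
- snap2_top (a point): bead 2 counted from the pull tab: top of the bead, the middle of its 4 mm flat crest, at (-66, 21) mm in the tray's frame; 50 mm above the tray's underside when up, so 6 mm proud of the rim. White bead 41 mm long along the side, 9 mm wide, sloping about 25 degrees down to the rim at both ends
- snap2 (a joint): how far bead 2 is pressed down, in m: near 0 standing up (starts 0 to 0.001), 0.006 flush with the rim (its stop). It yields at about 2.5 N and stays where it is left
- snap3_top (a point): bead 3 counted from the pull tab: top of the bead, the middle of its 4 mm flat crest, at (-66, -21) mm in the tray's frame; 50 mm above the tray's underside when up, so 6 mm proud of the rim. White bead 41 mm long along the side, 9 mm wide, sloping about 25 degrees down to the rim at both ends
- snap3 (a joint): how far bead 3 is pressed down, in m: near 0 standing up (starts 0 to 0.001), 0.006 flush with the rim (its stop). It yields at about 2.5 N and stays where it is left
- snap4_top (a point): bead 4 counted from the pull tab: top of the bead, the middle of its 4 mm flat crest, at (-66, -63) mm in the tray's frame; 50 mm above the tray's underside when up, so 6 mm proud of the rim. White bead 41 mm long along the side, 9 mm wide, sloping about 25 degrees down to the rim at both ends
- snap4 (a joint): how far bead 4 is pressed down, in m: near 0 standing up (starts 0 to 0.001), 0.006 flush with the rim (its stop). It yields at about 2.5 N and stays where it is left
- snap5_top (a point): bead 5 counted from the pull tab: top of the bead, the middle of its 4 mm flat crest, at (-20, -88.5) mm in the tray's frame; 50 mm above the tray's underside when up, so 6 mm proud of the rim. White bead 41 mm long along the side, 9 mm wide, sloping about 25 degrees down to the rim at both ends
- snap5 (a joint): how far bead 5 is pressed down, in m: near 0 standing up (starts 0 to 0.001), 0.006 flush with the rim (its stop). It yields at about 2.5 N and stays where it is left
- snap6_top (a point): last bead, at the far end of the short side: top of the bead, the middle of its 4 mm flat crest, at (22, -88.5) mm in the tray's frame; 50 mm above the tray's underside when up, so 6 mm proud of the rim. White bead 41 mm long along the side, 9 mm wide, sloping about 25 degrees down to the rim at both ends
- snap6 (a joint): how far bead 6 is pressed down, in m: near 0 standing up (starts 0 to 0.001), 0.006 flush with the rim (its stop). It yields at about 2.5 N and stays where it is left
- pot_center (a point): small lidded dressing pot standing loose on the lid's clear panel, diameter 46 mm, 32 mm high; its centre, half-way up. Bystander
- open_tray: open filled black meal tray, 145 x 190 x 38 mm, loose on the table at the left; origin centre of the underside, y along its long side. Bystander
- spoon: serving spoon lying on the table at the right, along its x axis. Bystander
- shaker_center (a point): white shaker jar with a steel cap, diameter 52 mm, 110 mm high, upright at the right; its centre, half-way up. Bystander
Things that resemble listed ones, but are neither listed nor needed, are in the scene too. Of the things that look like the part that bears pot_center, the middle-sized one is meant. There is more than one size of the part that bears shaker_center; the job needs the largest.

How it is judged:
By the outcome, as a careful person would: the job done as asked, in the order asked, and still so for the second after the job is handed in, with the robot touching nothing.
It also fails if it takes over 42 s, if anything falls off the work surface, if the arm or the gripper's body presses on something with over 40 N, if the wrist force passes 120 N, or if a joint passes its speed limit or range.

## Robot

A 7-joint arm with a two-finger parallel gripper is mounted at the origin on the work surface. World frame = base frame: x ahead of the robot, y to its left, z up, the work surface at z = 0. Lengths are in m, angles in rad, forces in N, time in s.
With the tool pointing down it reaches from about 0.4 to 0.85 m from the base axis. Payload 6.9 kg.
Tool frame: the origin (TCP) lies midway between the tips of the shut fingers; the grasp point (between the pads) lies 19 mm behind it; z points along the fingers, y is the line along which they close (so a half turn about z gives the same grasp; the last joint's range is limited). The gripper opens to 85 mm and grips with 20 to 120 N. Pads are 22 mm wide; open, the fingers measure 114 mm over their backs; the gripper's body (76 mm by 85 mm) begins 54 mm behind the grasp point. The pads swing forward as they close: fully open they stand 13 mm farther back than shut.
Start: joints at [1.339, 0.507, -0.238, 1.5, 0.126, 1.149, -0.155], TCP at [0.207, -0.59, 0.231] pointing down, gripper open.
Joint ranges: [-3.08, 3.08], [-0.24, 2.05], [-1.43, 1.35], [0, 2.5], [-1.52, 4.66], [0.17, 1.96], [-2.89, 2.89]. Speed limits (rad/s): [2.39, 2.39, 3.14, 3.14, 3.14, 3.14, 3.14].

## Interface

Orientations are given as a rotation vector (axis times angle).
In Python, from bench import manip gives the robot as it stands.
- The arm moves only by the shell command python3 -m inch 'ROWS' [FORCE]. ROWS is a JSON object of lists of equal length, an entry for each row: "offset": the shift along the tool's x, y, z normalised to -1 to 1, where 1 is 0.1 m, a list of three; "delta_rot": the turn, a rotation vector about the tool's x, y, z normalised to -1 to 1, where 1 is 90 degrees, a list of three; "gripper": the opening, from 0 (shut) to 1 (fully open). A call has exactly 8 rows; each row is the pose to reach, as a shift and turn from the pose commanded when the call began, along the tool's axes at that moment; what a row does not reach only later rows make up. A row lasts 1/10 s, in which the tool goes at most 50 mm and 8.59 degrees, less where a joint would pass 70% of its speed; a pose out of reach is approached as far as the arm can. A call with a number of a shift or a turn outside -1 to 1 is refused whole. A call with a gripper value outside its range is refused whole. The fingers move at their own pace and stop on an object; FORCE is the grip in N (left out, the last holds). Time passes only in rows, so rows that repeat a pose let the fingers close, or fill a call up. It gives the time, the measured TCP pose, the force, the opening and the grip force at its end, in the units of the state.
- manip.read_state(): the state, without advancing time (a new reading comes with each control period).
- manip.read_camera(name): name is "side" or "top" or "wrist"; returns a dict with "img" (420x560x3 uint8, red, green, blue), "z_map" (420x560 float32, m along the optical axis (not along the pixel's ray), 0 where there is no reading), "fx", "fy", "cx", "cy" (pixels), "world_to_cam" (4x4, takes a point from world to camera coordinates). Camera axes: x right, y down, z forward; pixel columns grow to the right and rows downward; lengths in m; the calibration is good to about 2 mm. A picture is of the moment at which its call begins.
- manip.close_job(): hands the job in; it is judged then, once.
The state is a dict: "t": time; "qpos": joint angles; "joint_vel": joint speeds; "tau": joint torques, N m; "eef_pos": TCP position; "tool_rot": TCP orientation; "force": force on the tool from outside, world axes, zero at the start; "moment": the same for the moment, N m; "width": finger opening in m; "grasp_force": force on a finger pad.
Only numpy, scipy, OpenCV 4.12 (cv2) and the standard library are available. Lean on these libraries where they do the work, as an engineer would, in place of code of your own. Each camera call takes 0.05 s, during which the arm holds its last target. There are 200 camera calls.

## Working session

There is one attempt and no reset: what is moved stays moved. The work goes in short steps, Python scripts to look and compute and a shell command to move; the robot and the scene stay as the last step left them, time stands still between calls to the robot, and variables do not carry over. Pictures are saved under pics/ and viewed, at most 10 in all, crops included, and the job is handed in when it is done.

```bash
mkdir -p pics; python3 - <<'E'
from bench import manip
import cv2,numpy as np
for n in ("top","side"):
    c=manip.read_camera(n); cv2.imwrite(f"pics/{n}0.png",c["img"][:,:,::-1]); np.savez(f"{n}0.npz",**c)
    print(n,c["fx"],c["cx"],c["cy"],np.round(c["world_to_cam"],3).tolist())
s=manip.read_state(); print(s["t"],s["eef_pos"],s["tool_rot"],s["force"],s["width"])
E
```

```text
top 399.2271128665115 279.0926612232475 214.8413244138486 [[0.026, -1.0, 0.004, -0.004], [-0.987, -0.027, -0.158, 0.582], [0.158, 0.0, -0.987, 0.89], [0.0, 0.0, 0.0, 1.0]]
side 436.5294729979089 286.6261699493401 205.95498252149028 [[-0.785, -0.619, 0.019, 0.45], [-0.409, 0.496, -0.766, 0.291], [0.465, -0.609, -0.643, 0.86], [0.0, 0.0, 0.0, 1.0]]
0.1 [ 0.20689079 -0.58931442  0.23052794] [-3.09539779e+00 -5.27800617e-01  4.64476166e-04] [-0.16167988  0.06132235 -0.24182104] 0.0852093153076474
```

View pics/top0.png

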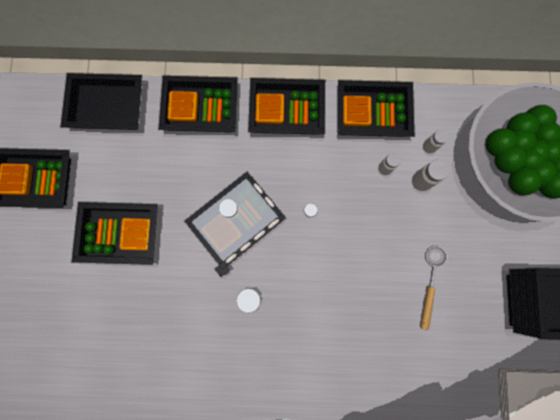

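View pics/side0.png

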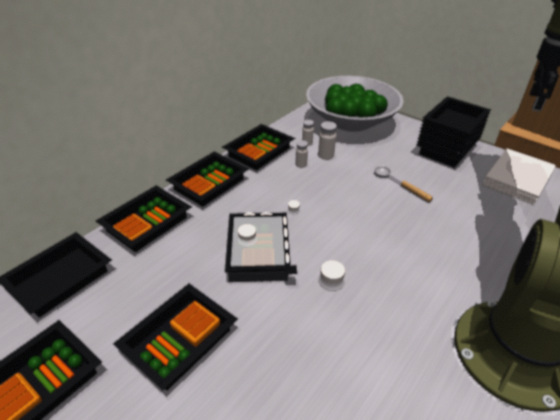

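The top view shows the closed tray near (235,220), with the tab at (223,268), four beads along the edge to the corner at (284,217), and two more on the edge up to (248,175). The side view agrees, and the pot sits on the lid at (228,208).

```bash
cat > h.py <<'E'
import numpy as np,cv2
B=np.array([[-66,63],[-66,21],[-66,-21],[-66,-63],[-20,-88.5],[22,-88.5]])/1e3
def ray(c,uv,z):
    T=np.array(c["world_to_cam"]);R=T[:3,:3];o=-R.T@T[:3,3]
    d=R.T@np.array([(uv[0]-c["cx"])/c["fx"],(uv[1]-c["cy"])/c["fy"],1]);return o+d*(z-o[2])/d[2]
def fit(P,Q):
    a=P-P.mean(0);b=Q-Q.mean(0)
    th=np.arctan2((a[:,0]*b[:,1]-a[:,1]*b[:,0]).sum(),(a*b).sum())
    R=np.array([[np.cos(th),-np.sin(th)],[np.sin(th),np.cos(th)]]);t=Q.mean(0)-R@P.mean(0)
    return th,R,t,np.linalg.norm(P@R.T+t-Q,axis=1)
E
python3 - <<'E'
from h import *
for n,(x0,y0,x1,y1) in (("top",(180,165,295,280)),("side",(220,205,300,285))):
    c=np.load(f"{n}0.npz"); im=c["img"][y0:y1,x0:x1]
    m=cv2.inRange(im,(165,165,150),(255,255,255)); 
    k,l,st,ce=cv2.connectedComponentsWithStats(m)
    for i in range(1,k):
        if 6<st[i,4]<500: uv=ce[i]+(x0,y0); print(n,np.round(uv,1),st[i,2:],np.round(ray(c,uv,.053),4))
    big=cv2.resize(im[:,:,::-1],None,fx=5,fy=5,interpolation=cv2.INTER_CUBIC); cv2.imwrite(f"pics/{n}crop.png",big)
E
```

```text
top [212.5 165. ] [8 1 8] [0.6961 0.1726 0.053 ]
top [277.9 165.5] [5 2 8] [0.6991 0.0174 0.053 ]
top [289.9 165.6] [10  3 19] [ 0.6997 -0.0111  0.053 ]
top [195.6 173.2] [ 9  5 16] [0.675  0.2114 0.053 ]
top [204.1 172.6] [14  5 25] [0.6771 0.1915 0.053 ]
top [251.6 171.8] [5 3 9] [0.6821 0.0793 0.053 ]
top [261.  171.9] [11  3 14] [0.6825 0.057  0.053 ]
top [272.  172.4] [5 2 8] [0.6819 0.0309 0.053 ]
top [282.5 172.9] [13  4 17] [0.6814 0.006  0.053 ]
top [292.3 174. ] [ 5  5 13] [ 0.6793 -0.0173  0.053 ]
top [258.1 188.4] [ 7  9 25] [0.6422 0.0625 0.053 ]
top [205.9 195.6] [ 21  17 109] [0.6216 0.1841 0.053 ]
top [269.1 201.4] [ 7  9 25] [0.6118 0.0357 0.053 ]
top [272.8 223.2] [ 9  8 29] [0.5604 0.0255 0.053 ]
top [187.6 230.7] [6 4 9] [0.5378 0.222  0.053 ]
top [258.9 234.7] [ 9  8 28] [0.5328 0.0568 0.053 ]
top [275.3 233.7] [6 3 9] [0.5363 0.0189 0.053 ]
top [283.2 233.8] [ 7  3 11] [0.5364 0.0008 0.053 ]
top [291.3 234.3] [ 7  3 10] [ 0.5358 -0.018   0.053 ]
top [195.5 244.2] [17 16 84] [0.5071 0.2017 0.053 ]
top [182.3 238.5] [ 6  2 11] [0.5192 0.233  0.053 ]
top [184.  242.6] [ 6  4 12] [0.51   0.2284 0.053 ]
top [245. 246.] [ 9  7 29] [0.5059 0.0878 0.053 ]
top [254.9 249. ] [ 5  3 10] [0.4996 0.0648 0.053 ]
top [261.4 248.2] [ 7  3 10] [0.5019 0.05   0.053 ]
top [230.8 257.6] [ 9  8 28] [0.4784 0.1193 0.053 ]
top [258.  255.9] [ 8  4 17] [0.4841 0.0572 0.053 ]
top [288.8 257. ] [ 5  4 11] [ 0.4834 -0.0135  0.053 ]
top [290.6 262.9] [ 9  4 13] [ 0.47   -0.0179  0.053 ]
top [275.5 272.9] [ 49  10 223] [0.4465 0.0161 0.053 ]
side [284.4 220.4] [ 4  6 15] [0.5595 0.0284 0.053 ]
side [285.1 232. ] [ 3  7 19] [0.5325 0.0596 0.053 ]
side [286.  244.5] [ 3  6 18] [0.505  0.0911 0.053 ]
side [287. 258.] [ 3  7 19] [0.477  0.1229 0.053 ]
side [262.3 283.8] [49  2 60] [0.4715 0.2136 0.053 ]
```

View pics/topcrop.png

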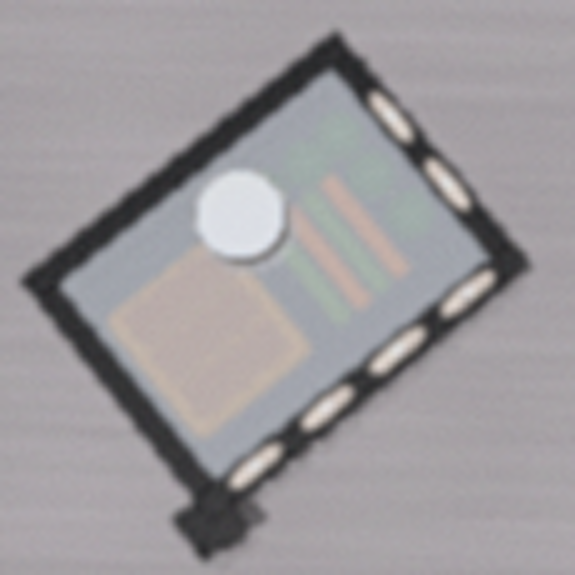

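```bash
cat >> h.py <<'E'
from scipy.spatial.transform import Rotation as Ro
E
python3 - <<'E'
from h import *
from bench import manip
Q=np.array([[.4784,.1193],[.5059,.0878],[.5328,.0568],[.5604,.0255],[.6118,.0357],[.6422,.0625]])
th,R,t,r=fit(B,Q); print("th",np.degrees(th),"t",t,"res",r)
np.savez("fit.npz",th=th,R=R,t=t)
W=lambda p:R@np.array(p)/1e3+t
print("tab",W((-73,96)),"b1",W((-66,63)),"corner",W((-66,-88.5)),"b6",W((22,-88.5)))
s=manip.read_state(); M=Ro.from_rotvec(s["tool_rot"]).as_matrix(); print(np.round(M,3))
for w in ([.35,-.36,.2],[.42,-.1,.2],[*W((-73,96)),.12]):
    print(w,np.round(M.T@(np.array(w)-s["eef_pos"]),4)*10)
ya=np.degrees(np.arctan2(M[1,1],M[0,1])); print("tool y ang",ya,"want",np.degrees(th)-90,"turn about tool z",-(np.degrees(th)-90-ya)/90)
c=np.load("top0.npz")
z=c["z_map"]; T=c["world_to_cam"]
for n,u,v in(("stack",540,290),("rim",235,180),("pot",228,208),("jar",248,300),("table",300,300)):
    uv=np.array([(u-c["cx"])/c["fx"],(v-c["cy"])/c["fy"],1])*z[v,u]
    print(n,np.round(T[:3,:3].T@(uv-T[:3,3]),3))
E
```

```text
th 40.85950043095582 t [0.56897671 0.11547834] res [0.00085376 0.00069397 0.00038193 0.00085639 0.00024541 0.00138372]
tab [0.45096183 0.14032761] b1 [0.47784485 0.11994863] corner [0.57695712 0.00536674] b6 [0.64351293 0.0629369 ]
[[ 0.943  0.331 -0.001]
 [ 0.331 -0.943  0.001]
 [-0.    -0.002 -1.   ]]
[0.35, -0.36, 0.2] [ 2.11  -1.689  0.308]
[0.42, -0.1, 0.2] [ 3.632 -3.91   0.311]
[np.float64(0.4509618281857238), np.float64(0.14032761493722382), 0.12] [ 4.721 -6.074  1.115]
tool y ang -70.6469594827516 want -49.14049956904418 turn about tool z -0.23896066570786018
stack [ 0.425 -0.531  0.136]
rim [0.662 0.118 0.049]
pot [0.589 0.128 0.077]
jar [0.384 0.077 0.041]
table [ 0.385 -0.044  0.   ]
```

```bash
python3 -m inch '{"offset":[[0.1,-0.1,0],[0.25,-0.25,0],[0.4,-0.4,0],[0.55,-0.55,0],[0.7,-0.7,0],[0.8,-0.85,0],[0.9,-0.95,0],[0.9,-1,0]],"delta_rot":[[0,0,-0.05],[0,0,-0.1],[0,0,-0.15],[0,0,-0.2],[0,0,-0.239],[0,0,-0.239],[0,0,-0.239],[0,0,-0.239]],"gripper":[0,0,0,0,0,0,0,0]}' 20
R='"delta_rot":[[0,0,0],[0,0,0],[0,0,0],[0,0,0],[0,0,0],[0,0,0],[0,0,0],[0,0,0]],"gripper":[0,0,0,0,0,0,0,0]'; python3 -m inch '{"offset":[[0.12,0,0],[0.25,0,0],[0.38,0,0],[0.5,0,0],[0.62,0,0],[0.75,0,0],[0.88,0,0],[1,0,0]],"delta_rot":[[0,0,0],[0,0,0],[0,0,0],[0,0,0],[0,0,0],[0,0,0],[0,0,0],[0,0,0]],"gripper":[0,0,0,0,0,0,0,0]}'
python3 -m inch '{"offset":[[0.12,0,0],[0.25,0,0],[0.38,0,0],[0.5,0,0],[0.62,0,0],[0.75,0,0],[0.88,0,0],[1,0,0]],"delta_rot":[[0,0,0],[0,0,0],[0,0,0],[0,0,0],[0,0,0],[0,0,0],[0,0,0],[0,0,0]],"gripper":[0,0,0,0,0,0,0,0]}'
python3 -m inch '{"offset":[[0.12,0,0],[0.25,0,0],[0.38,0,0],[0.5,0,0],[0.62,0,0],[0.75,0,0],[0.88,0,0],[1,0,0]],"delta_rot":[[0,0,0],[0,0,0],[0,0,0],[0,0,0],[0,0,0],[0,0,0],[0,0,0],[0,0,0]],"gripper":[0,0,0,0,0,0,0,0]}'
```

```text
t: 0.9
eef_pos: [0.26, -0.4641, 0.2313]
tool_rot: [-2.943, -1.1, -0.001]
force: [-0.6, -1.0, -0.7]
width: 0.0
grasp_force: 0.0
t: 1.7
eef_pos: [0.3355, -0.3992, 0.2313]
tool_rot: [-2.944, -1.097, -0.0]
force: [0.7, 0.7, -0.0]
width: -0.0
grasp_force: 0.0
t: 2.5
eef_pos: [0.4111, -0.3339, 0.2313]
tool_rot: [-2.944, -1.097, -0.0]
force: [-0.3, -0.0, -0.5]
width: -0.0
grasp_force: 0.0
t: 3.3
eef_pos: [0.4867, -0.2684, 0.2313]
tool_rot: [-2.944, -1.097, -0.0]
force: [-0.8, -0.5, -0.4]
width: 0.0003
grasp_force: 0.0
```

```bash
python3 -m inch '{"offset":[[0.1,-0.12,0],[0.2,-0.25,0],[0.3,-0.38,0],[0.4,-0.5,0],[0.5,-0.62,0],[0.6,-0.75,0],[0.7,-0.88,0],[0.8,-1,0]],"delta_rot":[[0,0,0],[0,0,0],[0,0,0],[0,0,0],[0,0,0],[0,0,0],[0,0,0],[0,0,0]],"gripper":[0,0,0,0,0,0,0,0]}'
python3 -m inch '{"offset":[[0.1,-0.12,0],[0.2,-0.25,0],[0.3,-0.38,0],[0.4,-0.5,0],[0.5,-0.62,0],[0.6,-0.75,0],[0.7,-0.88,0],[0.8,-1,0]],"delta_rot":[[0,0,0],[0,0,0],[0,0,0],[0,0,0],[0,0,0],[0,0,0],[0,0,0],[0,0,0]],"gripper":[0,0,0,0,0,0,0,0]}'
python3 -m inch '{"offset":[[0.1,-0.12,0],[0.2,-0.25,0],[0.3,-0.38,0],[0.4,-0.5,0],[0.5,-0.62,0],[0.6,-0.75,0],[0.7,-0.88,0],[0.75,-1,0]],"delta_rot":[[0,0,0],[0,0,0],[0,0,0],[0,0,0],[0,0,0],[0,0,0],[0,0,0],[0,0,0]],"gripper":[0,0,0,0,0,0,0,0]}'
python3 - <<'E'
from bench import manip
import cv2,numpy as np
c=manip.read_camera("wrist"); cv2.imwrite("pics/w1.png",c["img"][:,:,::-1]); np.savez("w1.npz",**c)
s=manip.read_state(); print(s["t"],s["eef_pos"],s["force"],s["qpos"])
E
```

```text
t: 4.1
eef_pos: [0.4807, -0.1398, 0.2314]
tool_rot: [2.944, 1.097, 0.0]
force: [0.3, 0.4, -0.1]
width: -0.0003
grasp_force: 0.0
t: 4.9
eef_pos: [0.4757, -0.0119, 0.2313]
tool_rot: [-2.944, -1.097, -0.0]
force: [-0.2, 0.7, -0.3]
width: -0.0002
grasp_force: 0.0
t: 5.7
eef_pos: [0.467, 0.113, 0.2313]
tool_rot: [-2.943, -1.098, -0.001]
force: [-0.3, 0.6, -0.7]
width: 0.0004
grasp_force: 0.0
5.75 [0.46596876 0.11503389 0.23142948] [-1.8173302   1.84685037  0.18613757] [ 0.12612003  0.31147092 -0.55838807  1.86481383  0.19020032  1.01790768
 -1.3654597 ]
```

View pics/w1.png

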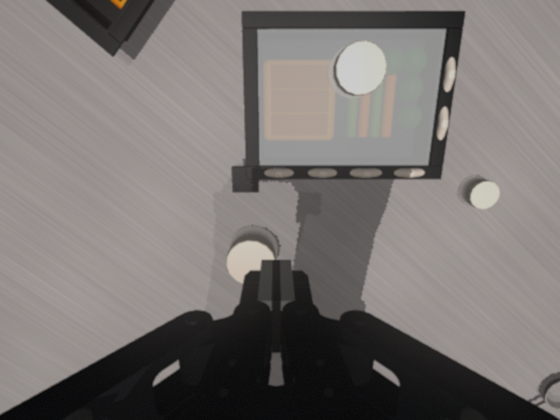

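The wrist view shows beads 1–4 at about (279,172), (322,172), (366,172) and (409,172), bead 5 at (442,123), bead 6 at (449,75), and the tab at (244,179). The tool is aligned with the tray, so I'll refine the fit from this view.

```bash
python3 - <<'E'
from h import *
c=np.load("w1.npz"); f=np.load("fit.npz"); im=c["img"].astype(int)
Q=[]
for u,v in [(279,172),(322,172),(366,172),(409,172),(442,123),(449,75)]:
    w,h=(17,7) if v>150 else (8,18)
    p=im[v-h:v+h+1,u-w:u+w+1]; m=(p.min(2)>105)
    m=m|((p[:,:,0]>90)&(p[:,:,0]-p[:,:,2]>8))
    k,l,st,ce=cv2.connectedComponentsWithStats(m.astype(np.uint8)); i=1+np.argmax(st[1:,4])
    uv=ce[i]+(u-w,v-h); Q.append(ray(c,uv,.0525)[:2]); print(np.round(uv,1),st[i],np.round(Q[-1],4))
Q=np.array(Q);th,R,t,r=fit(B,Q); print(np.degrees(th),t,np.round(r,4)); print("prev",np.degrees(f["th"]),f["t"])
t2=(t+f["t"])/2; np.savez("fit2.npz",th=th,R=R,t=t)
a=np.radians(40.86); X=np.array([np.cos(a),np.sin(a)]);Y=np.array([np.sin(a),-np.cos(a)])
e=np.array([.46584,.11505])
for n,tt,RR in(("w",t,R),("top",f["t"],f["R"])):
  for p in ((-73,96),(-66,88),(-66,-63),(-66,-88.5),(22,-88.5),(35,-88.5)):
    w=RR@np.array(p)/1e3+tt; print(n,p,np.round(w,4),"tool dx dy",np.round([(w-e)@X,(w-e)@Y],4))
E
```

```text
[278.5 172.6] [  2   3  30  10 217] [0.4805 0.1232]
[322.1 172.6] [  3   4  29   9 207] [0.5076 0.092 ]
[365.6 172.5] [  1   4  32   9 234] [0.5347 0.0608]
[409.8 172.5] [  2   3  31  10 245] [0.5622 0.0291]
[443.8 124.3] [  3   1  14  36 385] [0.6126 0.0387]
[450.6  75.7] [  2   0  15  37 406] [0.6436 0.0657]
40.48133166981989 [0.57093373 0.1190235 ] [0.0011 0.0005 0.0007 0.001  0.0006 0.0015]
prev 40.85950043095582 [0.56897671 0.11547834]
w (-73, 96) [0.4531 0.1447] tool dx dy [ 0.0097 -0.0307]
w (-66, 88) [0.4636 0.1431] tool dx dy [ 0.0167 -0.0227]
w (-66, -63) [0.5616 0.0283] tool dx dy [0.0157 0.1283]
w (-66, -88.5) [0.5782 0.0089] tool dx dy [0.0155 0.1538]
w (22, -88.5) [0.6451 0.066 ] tool dx dy [0.1035 0.1544]
w (35, -88.5) [0.655  0.0744] tool dx dy [0.1165 0.1545]
top (-73, 96) [0.451  0.1403] tool dx dy [ 0.0053 -0.0289]
top (-66, 88) [0.4615 0.1389] tool dx dy [ 0.0123 -0.0209]
top (-66, -63) [0.5603 0.0247] tool dx dy [0.0123 0.1301]
top (-66, -88.5) [0.577  0.0054] tool dx dy [0.0123 0.1556]
top (22, -88.5) [0.6435 0.0629] tool dx dy [0.1003 0.1556]
top (35, -88.5) [0.6533 0.0714] tool dx dy [0.1133 0.1556]
```

```bash
python3 -m inch '{"offset":[[0.02,-0.05,0.1],[0.04,-0.1,0.25],[0.06,-0.15,0.4],[0.08,-0.2,0.55],[0.1,-0.25,0.7],[0.1,-0.3,0.85],[0.1,-0.3,0.95],[0.1,-0.3,1]],"delta_rot":[[0,0,0],[0,0,0],[0,0,0],[0,0,0],[0,0,0],[0,0,0],[0,0,0],[0,0,0]],"gripper":[0,0,0,0,0,0,0,0]}'
python3 -m inch '{"offset":[[0,0,0.1],[0,0,0.25],[0,0,0.4],[0,0,0.55],[0,0,0.65],[0,0,0.72],[0,0,0.76],[0,0,0.76]],"delta_rot":[[0,0,0],[0,0,0],[0,0,0],[0,0,0],[0,0,0],[0,0,0],[0,0,0],[0,0,0]],"gripper":[0,0,0,0,0,0,0,0]}'
python3 -c "
from bench import manip
import cv2
c=manip.read_camera('side'); cv2.imwrite('pics/s1.png',cv2.resize(c['img'][180:320,190:370,::-1],None,fx=4,fy=4))
s=manip.read_state();print(s['eef_pos'],s['force'])"
```

```text
t: 6.55
eef_pos: [0.4547, 0.1399, 0.1301]
tool_rot: [2.944, 1.096, -0.003]
force: [0.5, 0.2, 0.8]
width: 0.0006
grasp_force: 0.0
t: 7.35
eef_pos: [0.4551, 0.1406, 0.0551]
tool_rot: [2.944, 1.097, -0.0]
force: [0.0, -0.7, 0.5]
width: -0.0003
grasp_force: 0.0
[0.45527541 0.14070931 0.05542082] [0.23876045 0.38082151 0.74988566]
```

View pics/s1.png

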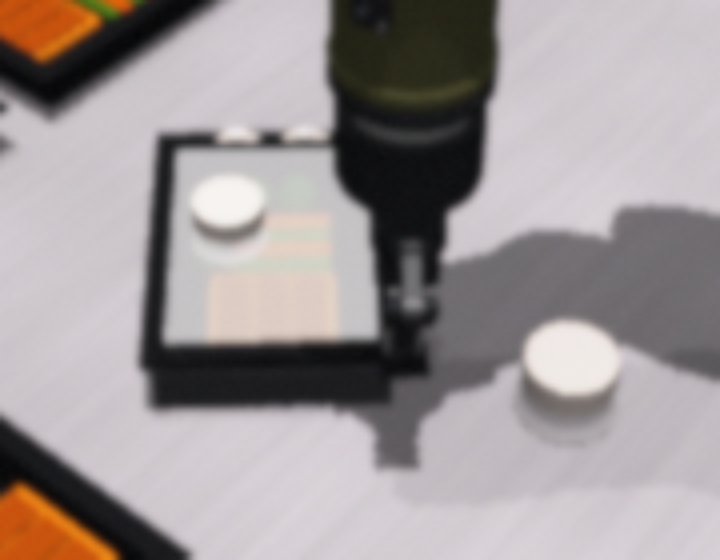

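The side view shows the fingertips directly over the tab, around crop (405,345). Next is a gentle descent.

```bash
python3 -m inch '{"offset":[[0,0,0.02],[0,0,0.035],[0,0,0.05],[0,0,0.06],[0,0,0.065],[0,0,0.07],[0,0,0.07],[0,0,0.07]],"delta_rot":[[0,0,0],[0,0,0],[0,0,0],[0,0,0],[0,0,0],[0,0,0],[0,0,0],[0,0,0]],"gripper":[0,0,0,0,0,0,0,0]}'
```

```text
t: 8.2
eef_pos: [0.4552, 0.1407, 0.0483]
tool_rot: [-2.944, -1.097, -0.0]
force: [0.7, 0.9, -0.3]
width: 0.0002
grasp_force: 0.0
```

```bash
python3 -m inch '{"offset":[[0,0,0.003],[0,0,0.006],[0,0,0.009],[0,0,0.012],[0,0,0.012],[0,0,0.012],[0,0,0.012],[0,0,0.012]],"delta_rot":[[0,0,0],[0,0,0],[0,0,0],[0,0,0],[0,0,0],[0,0,0],[0,0,0],[0,0,0]],"gripper":[0,0,0,0,0,0,0,0]}'
```

```text
t: 9.0
eef_pos: [0.4553, 0.1407, 0.048]
tool_rot: [2.943, 1.097, 0.001]
force: [-2.5, -1.3, 13.1]
width: -0.0001
grasp_force: 6.2
```

```bash
python3 -m inch '{"offset":[[0.01,0.03,-0.006],[0.02,0.06,-0.006],[0.03,0.1,-0.005],[0.04,0.14,-0.005],[0.04,0.18,-0.005],[0.04,0.22,-0.005],[0.04,0.26,-0.005],[0.04,0.3,-0.005]],"delta_rot":[[0,0,0],[0,0,0],[0,0,0],[0,0,0],[0,0,0],[0,0,0],[0,0,0],[0,0,0]],"gripper":[0,0,0,0,0,0,0,0]}'
```

```text
t: 9.8
eef_pos: [0.478, 0.1219, 0.0481]
tool_rot: [-2.942, -1.098, -0.002]
force: [-2.9, 3.3, 8.4]
width: -0.0001
grasp_force: 4.0
```

```bash
python3 -m inch '{"offset":[[0,0.04,0],[0,0.08,0],[0,0.12,0],[0,0.16,0],[0,0.2,0],[0,0.24,0],[0,0.28,0],[0,0.32,0]],"delta_rot":[[0,0,0],[0,0,0],[0,0,0],[0,0,0],[0,0,0],[0,0,0],[0,0,0],[0,0,0]],"gripper":[0,0,0,0,0,0,0,0]}'
```

```text
t: 10.6
eef_pos: [0.4987, 0.0979, 0.0481]
tool_rot: [-2.942, -1.098, -0.002]
force: [-4.3, 5.5, 8.8]
width: 0.0002
grasp_force: 4.8
```

```bash
python3 -c "
from bench import manip
import cv2
c=manip.read_camera('side'); cv2.imwrite('pics/s2.png',cv2.resize(c['img'][190:300,210:320,::-1],None,fx=5,fy=5))
c=manip.read_camera('wrist'); cv2.imwrite('pics/w2.png',c['img'][:,:,::-1])"
```

```text
(no output)
```

View pics/w2.png

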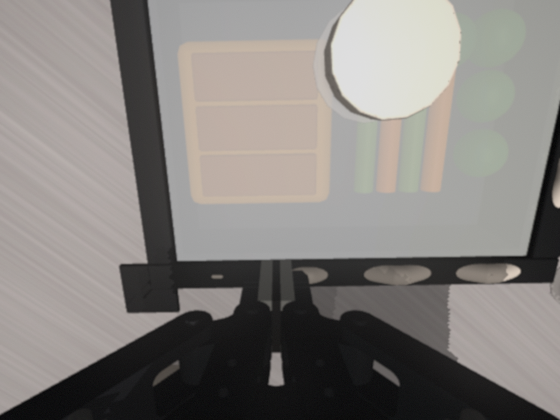

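The wrist view shows bead 1 flush, with only a sliver of crest left at (217,276), and beads 3–4 at (398,274) and (488,272). The tip sits slightly outboard, its inner edge at row 262 against 264 for the beads, so I'll shift about 3 mm inward while sliding.

```bash
python3 -m inch '{"offset":[[0.01,0.04,0],[0.02,0.08,0],[0.03,0.12,0],[0.03,0.16,0],[0.03,0.2,0],[0.03,0.24,0],[0.03,0.28,0],[0.03,0.32,0]],"delta_rot":[[0,0,0],[0,0,0],[0,0,0],[0,0,0],[0,0,0],[0,0,0],[0,0,0],[0,0,0]],"gripper":[0,0,0,0,0,0,0,0]}'
python3 -m inch '{"offset":[[0,0.04,0],[0,0.08,0],[0,0.12,0],[0,0.16,0],[0,0.2,0],[0,0.24,0],[0,0.28,0],[0,0.32,0]],"delta_rot":[[0,0,0],[0,0,0],[0,0,0],[0,0,0],[0,0,0],[0,0,0],[0,0,0],[0,0,0]],"gripper":[0,0,0,0,0,0,0,0]}'
```

```text
t: 11.5
eef_pos: [0.5222, 0.0752, 0.0481]
tool_rot: [-2.942, -1.097, -0.002]
force: [-2.7, 3.7, 8.2]
width: -0.0002
grasp_force: 4.0
t: 12.3
eef_pos: [0.5431, 0.051, 0.0481]
tool_rot: [-2.942, -1.098, -0.002]
force: [-2.1, 3.2, 8.1]
width: 0.0003
grasp_force: 3.9
```

```bash
python3 -m inch '{"offset":[[0,0.04,0],[0,0.08,0],[0,0.12,0],[0,0.16,0],[0,0.2,0],[0,0.24,0],[0,0.28,0],[0,0.32,0]],"delta_rot":[[0,0,0],[0,0,0],[0,0,0],[0,0,0],[0,0,0],[0,0,0],[0,0,0],[0,0,0]],"gripper":[0,0,0,0,0,0,0,0]}'
python3 -m inch '{"offset":[[0,0.04,0],[0,0.08,0],[0,0.12,0],[0,0.16,0],[0,0.19,0],[0,0.22,0],[0,0.23,0],[0,0.23,0]],"delta_rot":[[0,0,0],[0,0,0],[0,0,0],[0,0,0],[0,0,0],[0,0,0],[0,0,0],[0,0,0]],"gripper":[0,0,0,0,0,0,0,0]}'
python3 -c "
from bench import manip
import cv2
c=manip.read_camera('wrist'); cv2.imwrite('pics/w3.png',c['img'][:,:,::-1])"
```

```text
t: 13.1
eef_pos: [0.564, 0.0269, 0.0481]
tool_rot: [-2.942, -1.098, -0.002]
force: [-1.7, 3.0, 8.4]
width: -0.0001
grasp_force: 3.9
t: 13.9
eef_pos: [0.5793, 0.0092, 0.0481]
tool_rot: [-2.943, -1.097, -0.002]
force: [-1.6, 2.4, 7.2]
width: -0.0002
grasp_force: 3.6
```

View pics/w3.png

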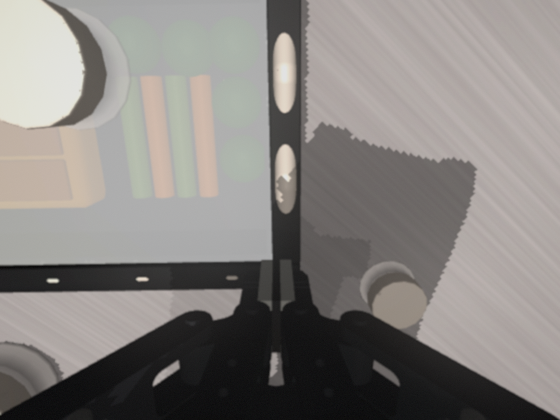

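The wrist view shows beads 1–4 flush, with slivers at (53,280), (142,279) and (232,278). The corner is reached, and beads 5 and 6 stand at (285,178) and (284,72). I'll shift +3 mm in tool y and slide along tool x.

```bash
python3 -m inch '{"offset":[[0.02,0.01,0],[0.06,0.02,0],[0.1,0.03,0],[0.14,0.03,0],[0.18,0.03,0],[0.22,0.03,0],[0.26,0.03,0],[0.3,0.03,0]],"delta_rot":[[0,0,0],[0,0,0],[0,0,0],[0,0,0],[0,0,0],[0,0,0],[0,0,0],[0,0,0]],"gripper":[0,0,0,0,0,0,0,0]}'
python3 -m inch '{"offset":[[0.04,0,0],[0.08,0,0],[0.12,0,0],[0.16,0,0],[0.2,0,0],[0.24,0,0],[0.28,0,0],[0.32,0,0]],"delta_rot":[[0,0,0],[0,0,0],[0,0,0],[0,0,0],[0,0,0],[0,0,0],[0,0,0],[0,0,0]],"gripper":[0,0,0,0,0,0,0,0]}'
```

```text
t: 14.75
eef_pos: [0.6027, 0.0235, 0.0481]
tool_rot: [2.943, 1.094, -0.005]
force: [-5.5, -4.4, 14.0]
width: 0.0
grasp_force: 7.2
t: 15.55
eef_pos: [0.6276, 0.0451, 0.0482]
tool_rot: [2.943, 1.094, -0.002]
force: [-3.5, -2.7, 8.9]
width: -0.0001
grasp_force: 4.8
```

Now over bead 6 and past its centre, then lift clear.

```bash
python3 -m inch '{"offset":[[0.04,0,0],[0.08,0,0],[0.12,0,0],[0.16,0,0],[0.2,0,0],[0.24,0,0],[0.28,0,0],[0.32,0,0]],"delta_rot":[[0,0,0],[0,0,0],[0,0,0],[0,0,0],[0,0,0],[0,0,0],[0,0,0],[0,0,0]],"gripper":[0,0,0,0,0,0,0,0]}'
python3 -m inch '{"offset":[[0.03,0,0],[0.06,0,0],[0.06,0,0],[0.06,0,-0.1],[0.06,0,-0.3],[0.06,0,-0.55],[0.06,0,-0.8],[0.06,0,-1]],"delta_rot":[[0,0,0],[0,0,0],[0,0,0],[0,0,0],[0,0,0],[0,0,0],[0,0,0],[0,0,0]],"gripper":[0,0,0,0,0,0,0,0]}'
python3 -m inch '{"offset":[[-0.1,0,0],[-0.25,0,0],[-0.4,0,0],[-0.55,0,0],[-0.7,0,0],[-0.85,0,0],[-0.95,0,0],[-1,0,0]],"delta_rot":[[0,0,0],[0,0,0],[0,0,0],[0,0,0],[0,0,0],[0,0,0],[0,0,0],[0,0,0]],"gripper":[0,0,0,0,0,0,0,0]}'
python3 -c "
from bench import manip
import cv2
c=manip.read_camera('wrist'); cv2.imwrite('pics/w4.png',c['img'][:,:,::-1])"
```

```text
t: 16.35
eef_pos: [0.6519, 0.0661, 0.0482]
tool_rot: [2.943, 1.094, -0.002]
force: [-3.6, -2.6, 9.1]
width: 0.0002
grasp_force: 4.6
t: 17.15
eef_pos: [0.6568, 0.0716, 0.1493]
tool_rot: [-2.944, -1.097, -0.002]
force: [-0.2, 0.7, 0.4]
width: -0.0
grasp_force: 0.0
t: 17.95
eef_pos: [0.5798, 0.0049, 0.1472]
tool_rot: [2.944, 1.095, -0.002]
force: [0.5, -0.9, 0.3]
width: -0.0
grasp_force: 0.0
```

View pics/w4.png

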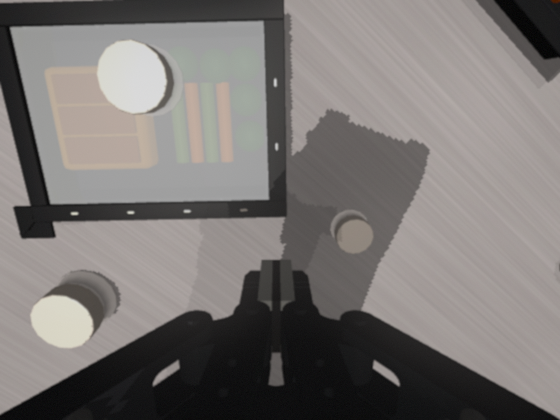

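The wrist view shows all six beads as flush slivers: (75,213), (131,212), (187,211), (244,210), (277,146) and (275,82). The pot at (135,77) and the tray look undisturbed and the hand is clear, so I'm handing in.

```bash
python3 -c "
from bench import manip
print(manip.close_job())"
```

```text
the job is handed in; nothing more can be done
None
```

I pressed all six beads flush in order, from the pull tab round the corner to the last bead, and handed the job in at about 18 s with the hand clear; the force readings peaked at about 14 N, and in the last picture the pot and tray looked undisturbed.

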